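Hold a measuring cell home against the sprung plunger

TASK

Take the measuring cell with the blue top out of the white rack and set it upright in the channel of the metal nest, in front of the brass plunger. Then slide it along the channel, pushing the plunger in, until the cell is fully home against the two dark steel stops; keep it gently but firmly pressed there (10 N or so more than the spring, no ramming) for two seconds, and finish still holding it against the stops, because the spring throws it back if let go. Leave the other two cells, the jar and the tip box where they are.

Things in the scene. Friction and masses are not known exactly. Their poses are not given: they have to be found in the camera images.
- blue_cell_center (a point): Centre (half-way up) of the loose cell to load: an upright grey block 44 long (x) x 26 wide (y) x 52 tall (z) mm, 0.11 to 0.23 kg, with a blue band round the top 10 mm, small round windows in its long sides, two steel ports on top. Either end may go first. Its underside is 26 mm below this point. Grasp across the 26 mm width.
- blue_cell: The blue-topped cell itself, as the solid that presses on the stops; origin at the centre of its underside, axes as blue_cell_center.
- yellow_cell_center (a point): Centre of another loose cell, same size and shape, with a yellow top, in the rack; bystander, leave alone.
- green_cell_center (a point): Centre of another loose cell, same size and shape, with a green top, in the rack; bystander, leave alone.
- rack: Fixed white rack 72 (x) x 256 (y) mm; origin at the centre of its underside, z up. Three pockets in a row at y = -80, 0 and 80 mm hold one cell each, in any order, standing on its floor 6 mm above the bench, within 0.1 rad of the rack's axes. Pockets are 64 x 44 mm inside, lips 6 mm above that floor.
- channel (a point): Point on the floor of the nest's channel, on its centre line, 12 mm above the bench, at the centre of the nest plate's top. Its +x runs along the channel towards the plunger and stops, y across, z up. Guide walls 12 mm high, 31 mm apart inside, run from x = -5 to 55 mm and flare apart towards -x to about 50 mm inside at x = -37 mm; from there to x = -110 mm the plate is bare.
- nest: The fixed nest: aluminium base plate 220 (x) x 110 (y) x 12 mm, with grey guide walls forming the channel along its x. Origin at the centre of its underside, axes as channel. At its +x end, x = 71 to 101 mm, stands the white plunger housing, 60 mm wide, rising 30 mm above the channel floor.
- stop: Two fixed dark steel stop shoulders at the channel's end, each 8 mm wide, at y = -10.5 and 10.5 mm, 26 mm high above the channel floor; their faces look to -x and lie at x = 55 mm in the frame of channel. Origin at that of nest, same axes. A cell fully home has its centre at x = 33 mm.
- stop_face (a point): Point midway between the faces of the two stops, on the plunger's axis: x = 55 mm in the frame of channel, 16 mm above the channel floor; same axes.
- plunger (a joint): Travel (m) of the sprung brass plunger, a round pin 9 mm in diameter between the stops, 16 mm above the channel floor. 0 = fully out, tip 12 mm proud of the stop faces, x = 43 mm in the frame of channel. It grows as it is pushed along +x and reads 0.012 when the cell touches the stops. The spring pushes back with 2.7 N at 0 and 8.1 N at 0.012.
- bottle: Closed clear round jar with a blue cap, 56 mm diameter, 110 mm tall, loose; origin at the centre of its underside. Bystander.
- tipbox: Blue tip box with a clear lid over yellow, 85 (x) x 122 (y) x 71 mm tall, loose; origin at the centre of its underside. Bystander.
Not all that is in view belongs to the job. What is shaped like the blue_cell but red is not meant.

How it is judged:
By the outcome, as a careful person would: the job done as asked, in the order asked, and still so for the second after the job is handed in, while the arm keeps its last pose, push and grip.
It also fails if it takes over 54 s, if anything falls off the work surface, if the arm or the gripper's body presses on something with over 40 N, if the wrist force passes 120 N, or if a joint passes its speed limit or range.

ROBOT

A 6-joint arm with a two-finger parallel gripper is mounted at the origin on the work surface. World frame = base frame: x ahead of the robot, y to its left, z up, the work surface at z = 0. Lengths are in m, angles in rad, forces in N, time in s.
With the tool pointing down it reaches from about 0.3 to 1 m from the base axis. Payload 5.1 kg.
Tool frame: the origin (TCP) lies at the very end of the fingers, on their centre line; the grasp point (between the pads) lies 19 mm behind it; z points along the fingers, y is the line along which they close (so a half turn about z gives the same grasp; the last joint's range is limited). The gripper opens to 95 mm and grips with 3 to 60 N. Pads are 20 mm wide; open, the fingers measure 119 mm over their backs; the gripper's body (75 mm by 180 mm) begins 59 mm behind the grasp point.
Start: joints at [-1.216, 0.124, 1.65, -0, 1.367, -0.083], TCP at [0.276, -0.589, 0.215] pointing down, gripper open.
Joint ranges: [-2.61, 2.61], [-1.02, 2.33], [0.03, 2.71], [-1.35, 4.49], [0.32, 2.68], [-2.91, 2.91]. Speed limits (rad/s): [2.57, 2.57, 3.14, 3.14, 3.14, 3.14].

INTERFACE

Orientations are given as a rotation vector (axis times angle).
In Python, from cell import monitor, imaging, bot gives the robot as it stands.
- The arm moves only by the shell command python3 -m handwheel 'ROWS' [FORCE]. ROWS is JSON, a list of rows, each a list of 3 entries, a list of its own where there are three numbers: the shift along the tool's x, y, z each as a share of 25 cm, from -1 to 1, then the turn, a rotation vector about the tool's x, y, z each as a share of 30 degrees, from -1 to 1, then the finger opening in mm, from 0 to 95.1. A call has 1 to 10 rows; each row shifts and turns the commanded pose from where the row before left it, along the tool's axes as they then stand; what a row does not reach is not made up. A row lasts 1/10 s, in which the tool goes at most 50 mm and 8.59 degrees, less where a joint would pass 70% of its speed; a pose out of reach is approached as far as the arm can. A call with a number of a shift or a turn outside -1 to 1 is refused whole. A call with a gripper value outside its range is refused whole. The fingers move at their own pace and stop on an object; FORCE is the grip in N (left out, the last holds). Time passes only in rows, so rows that do not move let the fingers close. It gives the time, the measured TCP pose, the force, the opening and the grip force at its end, in the units of the state.
- monitor.state(): the state, without advancing time (a new reading comes with each control period).
- imaging.grab_frame(name): name is "scene" or "top" or "wrist"; returns a dict with "frame" (480x640x3 uint8, red, green, blue), "camera_matrix" (3x3 intrinsics, pixels), "rvec" (rotation vector, rad) and "tvec" (3), from world to camera coordinates, as OpenCV has them. Camera axes: x right, y down, z forward; pixel columns grow to the right and rows downward; lengths in m; the calibration is good to about 2 mm. A picture is of the moment at which its call begins. There is no depth.
- bot.sign_off(): hands the job in; it is judged then, once.
The state is a dict: "clock": time; "joints": joint angles; "qd": joint speeds; "tau": joint torques, N m; "position": TCP position; "orientation": TCP orientation; "wrist_force": force on the tool from outside, world axes, zero at the start; "wrist_torque": the same for the moment, N m; "gripper_width": finger opening in m; "finger_force": force on a finger pad.
Only numpy, scipy, OpenCV 4.12 (cv2) and the standard library are available. Lean on these libraries where they do the work, as an engineer would, in place of code of your own. Each camera call takes 0.05 s, during which the arm holds its last target. There are 200 camera calls.

## Working session

There is one attempt and no reset: what is moved stays moved. The work goes in short steps, Python scripts to look and compute and a shell command to move; the robot and the scene stay as the last step left them, time stands still between calls to the robot, and variables do not carry over. Pictures are saved under pics/ and viewed, at most 10 in all, crops included, and the job is handed in when it is done.

```bash
mkdir -p pics; ls
python3 - <<'E'
from cell import monitor, imaging, bot
import cv2,pickle
s=monitor.state();print({k:s[k] for k in('clock','position','orientation','wrist_force','gripper_width')})
d={}
for n in("top","scene"):
    d[n]=imaging.grab_frame(n); cv2.imwrite(f"pics/{n}0.png",d[n]["frame"][:,:,::-1])
    print(n,d[n]["camera_matrix"],d[n]["rvec"],d[n]["tvec"])
pickle.dump(d,open("f0.pkl","wb"))
E
```

```text
pics
{'clock': 0.0, 'position': array([ 0.27529749, -0.58810951,  0.21339227]), 'orientation': array([-3.06458987e+00, -6.81790271e-01,  5.06219049e-04]), 'wrist_force': array([0.25756567, 0.58338056, 0.45709412]), 'gripper_width': 0.09482651964292099}
top [[538.04047646   0.         326.0461422 ]
 [  0.         538.04047646 249.63931505]
 [  0.           0.           1.        ]] [ 2.20511597 -2.18677629  0.05940355] [-0.0647144   0.62366869  1.09627143]
scene [[516.0995801    0.         326.41730085]
 [  0.         516.0995801  235.66912821]
 [  0.           0.           1.        ]] [ 1.81232041  1.23607223 -0.66375139] [-0.20074724 -0.25101345  1.46062574]
```

View pics/top0.png

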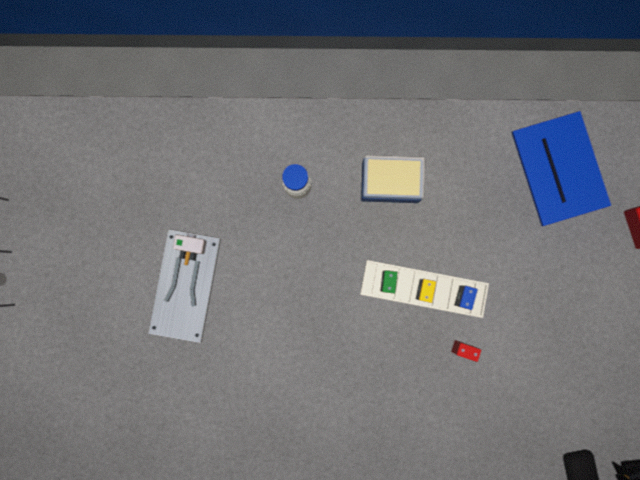

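View pics/scene0.png

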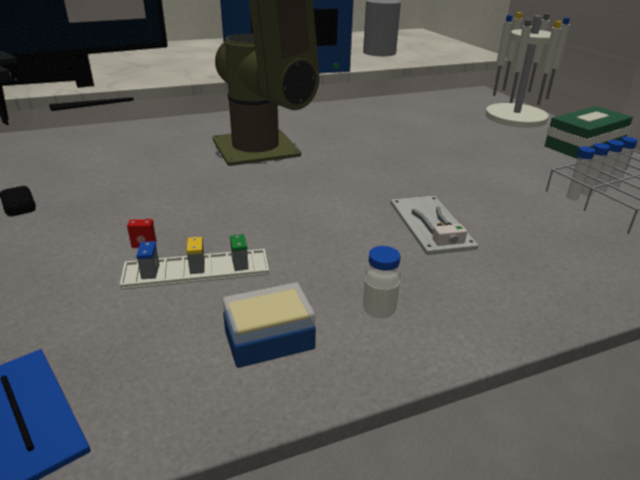

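The top view shows the green (389,281), yellow (427,290) and blue (468,297) cells in the rack, and the nest at (185,286) with its plunger end up. Several things are blue: the cell (468,297), the jar cap (295,178), the binder (562,168) and the tip box (394,180). Only (468,297) is a block with two ports standing in the white rack. The red block (466,351) is a decoy. I'll measure these and confirm the cell in a crop.

```bash
cat > h.py <<'E'
import numpy as np,cv2
from scipy.spatial.transform import Rotation as R
def ray(f,uv,z):
    M=cv2.Rodrigues(np.array(f["rvec"],float))[0];t=np.array(f["tvec"],float).ravel()
    c=-M.T@t;uv=np.atleast_2d(uv).astype(float)
    d=np.c_[uv,np.ones(len(uv))]@np.linalg.inv(f["camera_matrix"]).T@M
    return c+d*((z-c[2])/d[:,2])[:,None]
def proj(f,P): return cv2.projectPoints(np.atleast_2d(P).astype(float),np.array(f["rvec"],float),np.array(f["tvec"],float),f["camera_matrix"],None)[0][:,0]
def big(m):
    c=cv2.findContours(m.astype(np.uint8),0,1)[0]; return max(c,key=cv2.contourArea)
def rect(f,c,z):
    # min area rect in mm on plane z -> centre, (long,short), long axis yaw
    p=ray(f,c[:,0,:],z)[:,:2]*1000
    b=cv2.boxPoints(cv2.minAreaRect(p.astype(np.float32)));e1=b[1]-b[0];e2=b[2]-b[1]
    if np.linalg.norm(e2)>np.linalg.norm(e1): e1,e2=e2,e1
    return b.mean(0),np.linalg.norm(e1),np.linalg.norm(e2),np.arctan2(e1[1],e1[0])
E
python3 - <<'E'
import pickle;from h import *
d=pickle.load(open("f0.pkl","rb"));f=d["top"];im=f["frame"];hsv=cv2.cvtColor(im,cv2.COLOR_RGB2HSV).astype(int)
H,S,V=hsv[...,0],hsv[...,1],hsv[...,2]
def win(m,x0,x1,y0,y1):
    o=np.zeros_like(m);o[y0:y1,x0:x1]=m[y0:y1,x0:x1];return o
print("blue",rect(f,big(win((H>105)&(H<130)&(S>150)&(V>90),445,490,275,320)),.058))
c=big(win((V>60)&(S>150),445,490,275,320));print(V[297,460:480],S[297,455:480])
print("rack",rect(f,big(win((V>170)&(S<60),350,495,255,325)),.012))
print("nest",rect(f,big(win((V>125),140,225,225,350)),.012), V[320,140:225:4])
cr=np.hstack([cv2.resize(im[220:350,140:230],(400,578),interpolation=2),cv2.resize(im[260:325,435:495],(400,578),interpolation=2)])
cv2.imwrite("pics/c1.png",cr[:,:,::-1])
print(ray(f,[[590,470]],.0))
E
```

```text
blue (array([ 529.71246, -340.96774], dtype=float32), np.float32(40.8682), np.float32(24.089592), np.float32(-0.27222863))
[ 62  86 141 181 186 185 185 186 182 183 183 180 183 180 176 185 198 224
 226 225] [ 21  24  13  17   9  21 113 174 178 192 183 179 191 188 188 187 188 185
 198 174  68   9  25  23  23]
rack (array([ 545.6132 , -263.48816], dtype=float32), np.float32(258.2811), np.float32(73.68739), np.float32(1.3894951))
nest (array([545.32404, 238.1336 ], dtype=float32), np.float32(257.48804), np.float32(174.58162), np.float32(0.018169519)) [135 131 129 177 187 190 189 185 176 185 185 190 190 188 183 191 143 127
 132 131 130 131]
[[ 0.17582576 -0.60610614  0.        ]]
```

View pics/c1.png

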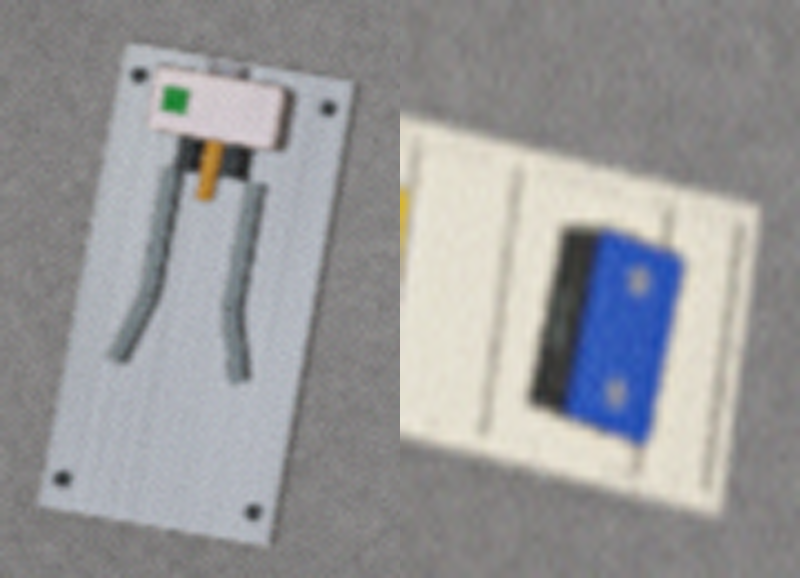

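The crop confirms it: a blue-topped block with two ports, standing in the pocket at the rack's −y end. Next: the nest pose and a first hover.

```bash
cat >> h.py <<'E'
def plan(p,yaw,s):
    "remaining move to TCP p (m) with tool x at world yaw (mod pi), tool down; in current tool axes"
    T=R.from_rotvec(s["orientation"]);M=T.as_matrix()
    y0=np.arctan2(M[1,0],M[0,0]);dy=(yaw-y0+np.pi/2)%np.pi-np.pi/2
    x=np.array([np.cos(y0+dy),np.sin(y0+dy),0]);z=np.array([0,0,-1.]);G=np.c_[x,np.cross(z,x),z]
    turn=R.from_matrix(M.T@G).as_rotvec()
    d=np.array(p)-s["position"]
    np.set_printoptions(precision=4,suppress=True)
    print("yaw now",y0,"turn shares",np.rad2deg(turn)/30,"\nshift shares now-axes",M.T@d/.25,"\nshift shares after turn",G.T@d/.25,"world d",d)
E
python3 - <<'E'
import pickle;from h import *
from cell import monitor
d=pickle.load(open("f0.pkl","rb"));f=d["top"];im=f["frame"]
m=np.zeros((480,640),np.uint8);m[225:350,140:225]=im[225:350,140:225].min(2)>155
m=cv2.morphologyEx(m,cv2.MORPH_CLOSE,np.ones((5,5)));print("nest",rect(f,big(m),.012))
plan([.53,-.341,.2],-.272,monitor.state())
E
```

```text
nest (array([548.0298 , 234.45654], dtype=float32), np.float32(218.35472), np.float32(107.83326), np.float32(-0.1627653))
yaw now 0.43781050321530074 turn shares [-0.0034  0.001   1.3556] 
shift shares now-axes [ 1.3418 -0.4636  0.0551] 
shift shares after turn [ 0.7155 -1.2261  0.0541] world d [ 0.2547  0.2472 -0.0135]
```

```bash
python3 -m handwheel '[[[0,0,0],[0,0,0.226],95],[[0,0,0],[0,0,0.226],95],[[0,0,0],[0,0,0.226],95],[[0,0,0],[0,0,0.226],95],[[0,0,0],[0,0,0.226],95],[[0,0,0],[0,0,0.226],95]]' 40 && python3 -m handwheel '[[[0.08,-0.136,0.006],[0,0,0],95],[[0.08,-0.136,0.006],[0,0,0],95],[[0.08,-0.136,0.006],[0,0,0],95],[[0.08,-0.136,0.006],[0,0,0],95],[[0.08,-0.136,0.006],[0,0,0],95],[[0.08,-0.136,0.006],[0,0,0],95],[[0.08,-0.136,0.006],[0,0,0],95],[[0.08,-0.136,0.006],[0,0,0],95],[[0.08,-0.136,0.006],[0,0,0],95],[[0,0,0],[0,0,0],95]]'
python3 - <<'E'
from h import *
from cell import monitor,imaging
s=monitor.state();print(s["clock"]);plan([.53,-.341,.2],-.272,s)
f=imaging.grab_frame("wrist");cv2.imwrite("pics/w1.png",f["frame"][:,:,::-1])
import pickle;pickle.dump(f,open("w1.pkl","wb"))
E
```

```text
clock: 0.7
position: [0.2754, -0.5883, 0.2139]
orientation: [-3.11, 0.434, 0.001]
wrist_force: [1.0, -0.6, 0.7]
gripper_width: 0.0949
finger_force: 0.0
clock: 1.7
position: [0.5334, -0.3388, 0.2002]
orientation: [-3.112, 0.418, 0.001]
wrist_force: [-0.4, -0.4, 0.4]
gripper_width: 0.095
finger_force: 0.0
1.7
yaw now -0.26718507214479276 turn shares [-0.0034  0.0016  0.0092] 
shift shares now-axes [-0.0108  0.012   0.0006] 
shift shares after turn [-0.0108  0.012   0.0006] world d [-0.0034 -0.0022 -0.0002]
```

View pics/w1.png

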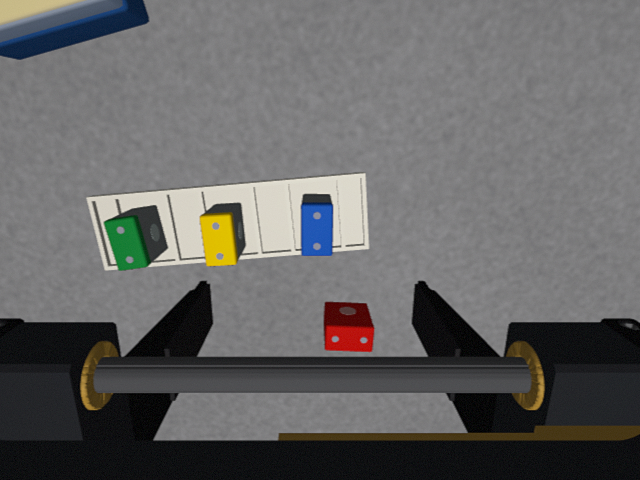

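The wrist view shows the blue cell's top at (317,230), nearly square to the fingers, with yellow at (219,240), green at (127,243) and the red decoy at (348,326). I'll refine the blue cell's pose from this view.

Run:
```python
import pickle;from h import *
from cell import monitor
f=pickle.load(open("w1.pkl","rb"))
hsv=cv2.cvtColor(f["frame"],cv2.COLOR_RGB2HSV).astype(int);H,S,V=[hsv[...,i] for i in range(3)]
m=((H>100)&(H<130)&(S>120)&(V>120));m[:150]=0;m[:, :250]=0;m[300:]=0
m=cv2.morphologyEx(m.astype(np.uint8),cv2.MORPH_CLOSE,np.ones((7,7)))
c,a,b,y=rect(f,big(m),.058);print(c,a,b,y)
t=pickle.load(open("f0.pkl","rb"))["top"];print("wrist centre in top view",proj(t,[*c/1000,.058]))
s=monitor.state();plan([*c/1000,.1],y,s)
```

```text
[ 528.5941  -341.70163] 42.634132 25.320107 -0.27491027
wrist centre in top view [[468.05462869 297.89887773]]
yaw now -0.26857600810308385 turn shares [-0.0009  0.0027  0.0121] 
shift shares now-axes [-0.0115  0.0086  0.4011] 
shift shares after turn [-0.012   0.0085  0.4011] world d [-0.0035 -0.0012 -0.1003]
```

```bash
python3 -m handwheel '[[[-0.006,0.005,0.08],[0,0,0.012],55],[[-0.006,0.005,0.08],[0,0,0],55],[[0,0,0.1],[0,0,0],55],[[0,0,0.1],[0,0,0],55],[[0,0,0.08],[0,0,0],55],[[0,0,0.04],[0,0,0],55],[[0,0,0],[0,0,0],55],[[0,0,0],[0,0,0],55]]'
python3 - <<'E'
from h import *
from cell import monitor,imaging
s=monitor.state();plan([.529,-.3415,.023],-.274,s)
f=imaging.grab_frame("wrist");cv2.imwrite("pics/w2.png",f["frame"][:,:,::-1])
E
```

```text
clock: 2.55
position: [0.5277, -0.3447, 0.082]
orientation: [3.11, -0.437, 0.001]
wrist_force: [0.0, 0.2, 1.2]
gripper_width: 0.0551
finger_force: 0.0
yaw now -0.27911922020332386 turn shares [ 0.0009 -0.0017 -0.0098] 
shift shares now-axes [ 0.0013 -0.014   0.2358] 
shift shares after turn [ 0.0016 -0.0138  0.2358] world d [ 0.0013  0.0032 -0.059 ]
```

View pics/w2.png

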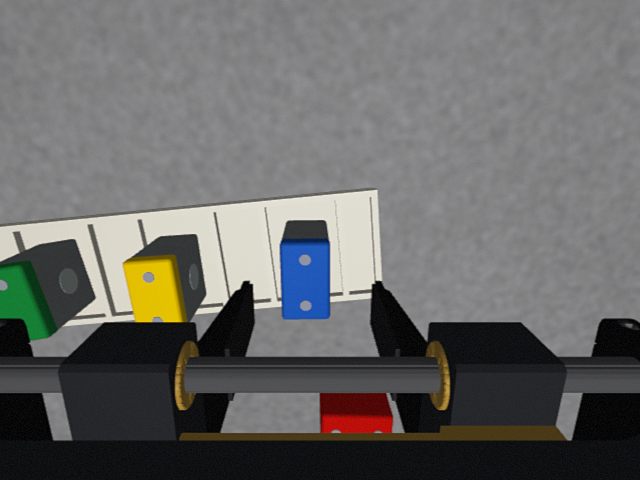

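The cell's top (305,278) sits about 7 px left of the midpoint between the fingers (312), which matches the computed 3 mm offset in y. I'll correct that, go down and close.

```bash
python3 -m handwheel '[[[0.001,-0.013,0.04],[0,0,0],55],[[0,0,0.08],[0,0,0],55],[[0,0,0.08],[0,0,0],55],[[0,0,0.036],[0,0,0],55],[[0,0,0],[0,0,0],55],[[0,0,0],[0,0,0],55]]' && python3 -c "
from h import *
from cell import monitor
plan([.529,-.3415,.023],-.274,monitor.state())"
python3 -m handwheel '[[[0,0,0],[0,0,0],15],[[0,0,0],[0,0,0],15],[[0,0,0],[0,0,0],15],[[0,0,0],[0,0,0],15],[[0,0,0],[0,0,0],15],[[0,0,0],[0,0,0],15],[[0,0,0],[0,0,0],15],[[0,0,0],[0,0,0],15]]' 45
```

```text
clock: 3.2
position: [0.5292, -0.3411, 0.0228]
orientation: [3.111, -0.436, 0.001]
wrist_force: [-0.3, -0.1, 0.6]
gripper_width: 0.0552
finger_force: 0.0
yaw now -0.2783822002947224 turn shares [ 0.0007 -0.0017 -0.0084] 
shift shares now-axes [-0.0004  0.0017 -0.0008] 
shift shares after turn [-0.0004  0.0017 -0.0008] world d [-0.0002 -0.0004  0.0002]
clock: 4.0
position: [0.5289, -0.3411, 0.0226]
orientation: [3.111, -0.436, 0.001]
wrist_force: [-0.7, -0.1, 3.3]
gripper_width: 0.0258
finger_force: 45.0
```

```bash
python3 -m handwheel '[[[0,0,-0.04],[0,0,0],15],[[0,0,-0.08],[0,0,0],15],[[0,0,-0.12],[0,0,0],15],[[0,0,-0.12],[0,0,0],15],[[0,0,-0.12],[0,0,0],15],[[0,0,-0.03],[0,0,-0.1],15],[[0,0,0],[0,0,-0.12],15],[[0,0,0],[0,0,0],15]]' && python3 -c "
from h import *
from cell import monitor
plan([.469,.2475,.15],-.163,monitor.state())"
```

```text
clock: 4.8
position: [0.5287, -0.3408, 0.1503]
orientation: [3.131, -0.256, 0.001]
wrist_force: [0.1, -0.3, -1.6]
gripper_width: 0.0258
finger_force: 45.0
yaw now -0.16338278024751737 turn shares [ 0.0004 -0.0011 -0.0007] 
shift shares now-axes [-0.6186 -2.2831  0.0003] 
shift shares after turn [-0.6177 -2.2834  0.0011] world d [-0.0597  0.5883 -0.0003]
```

```bash
python3 -m handwheel '[[[-0.02,-0.073,0],[0,0,0],15],[[-0.038,-0.14,0],[0,0,0],15],[[-0.038,-0.14,0],[0,0,0],15],[[-0.038,-0.14,0],[0,0,0],15],[[-0.038,-0.14,0],[0,0,0],15],[[-0.038,-0.14,0],[0,0,0],15],[[-0.038,-0.14,0],[0,0,0],15],[[-0.038,-0.14,0],[0,0,0],15],[[-0.038,-0.14,0],[0,0,0],15],[[-0.038,-0.14,0],[0,0,0],15]]' >/dev/null && python3 -m handwheel '[[[-0.038,-0.14,0],[0,0,0],15],[[-0.038,-0.14,0],[0,0,0],15],[[-0.038,-0.14,0],[0,0,0],15],[[-0.038,-0.14,0],[0,0,0],15],[[-0.038,-0.14,0],[0,0,0],15],[[-0.038,-0.14,0],[0,0,0],15],[[-0.028,-0.11,0],[0,0,0],15],[[0,0,0],[0,0,0],15],[[0,0,0],[0,0,0],15]]'
python3 - <<'E'
from h import *
from cell import monitor,imaging
import pickle
s=monitor.state();plan([.469,.2475,.15],-.163,s)
f=imaging.grab_frame("wrist");cv2.imwrite("pics/w3.png",f["frame"][:,:,::-1]);pickle.dump((f,s),open("w3.pkl","wb"))
E
```

```text
clock: 6.7
position: [0.4678, 0.2477, 0.1489]
orientation: [3.13, -0.254, -0.002]
wrist_force: [0.2, -0.4, -1.2]
gripper_width: 0.0258
finger_force: 45.0
yaw now -0.16206937631652676 turn shares [0.0023 0.0027 0.0018] 
shift shares now-axes [ 0.0048 -0.     -0.0044] 
shift shares after turn [ 0.0048 -0.     -0.0044] world d [ 0.0012 -0.0002  0.0011]
```

View pics/w3.png

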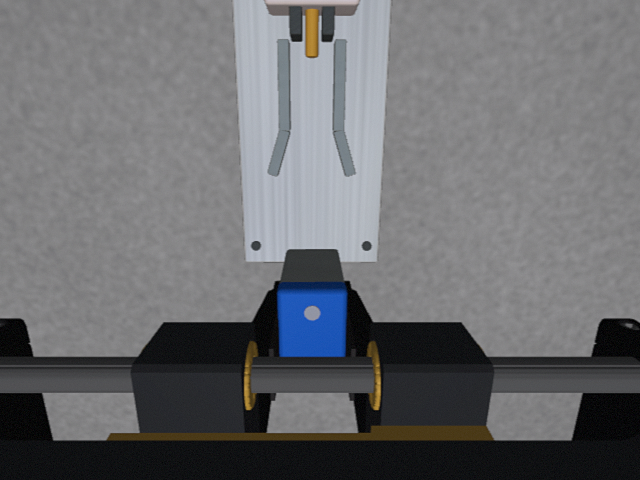

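The view shows the cell held straight at (312,310) and the channel dead ahead: walls at x≈284 and 340, brass tip at (312,57), near plate edge at y≈262. I'll measure the channel axis from this view.

Run:
```python
import pickle;from h import *
f,s=pickle.load(open("w3.pkl","rb"));im=f["frame"].astype(int);np.set_printoptions(precision=1,suppress=True)
o=np.array([548.0,234.5]);y=-.163;A=np.array([[np.cos(y),np.sin(y)],[-np.sin(y),np.cos(y)]])
ch=lambda uv,z:(ray(f,uv,z)[:,:2]*1000-o)@A.T
g=im.sum(2)/3
def edges(row,x0,x1): # strongest gradients
    d=np.abs(np.gradient(cv2.GaussianBlur(g[row-2:row+3].mean(0)[None],(5,1),0)[0]))[x0:x1];return x0+int(d.argmax())
for r in(70,90,110,200,230):
    L,Rr=edges(r,220,262),edges(r,366,400);print("plate y",r,L,Rr,ch([[L,r],[Rr,r]],.012)[:,1],"mid",ch([[L,r],[Rr,r]],.012)[:,1].mean())
for r in(60,80,100,120):
    w=(g[r,262:366]<150)&(abs(im[r,262:366,0]-im[r,262:366,2])<40);i=262+np.flatnonzero(w);l=i[i<312];q=i[i>312]
    P=np.array([[l.min(),r],[l.max()+1,r],[q.min(),r],[q.max()+1,r]]);print("walls",r,P[:,0],ch(P,.024)[:,1])
m=(im[...,0]>150)&(im[...,2]<90);m[80:]=0;c=big(m)[:,0];t=c[c[:,1].argmax()];mid=c[c[:,1]>25].mean(0);print("plunger tip",t,ch([t],.028),ch([mid],.0325))
col=g[:,300:325].mean(1);e=240+np.abs(np.gradient(col[240:275])).argmax();print("TCP",(s["position"][:2]*1000-o)@A.T)
col=g[235:280,250:275].mean(1);e=235+np.abs(np.gradient(col))[18:].argmax()+18;print("near edge",e,ch([[262,e]],.012))
b=(im[...,2]>120)&(im[...,0]<70);b[:270]=0;b[360:]=0;k=big(b);x,yy,w,h=cv2.boundingRect(k);print("cell top",x,yy,w,h,ch([[x,yy+3],[x+w,yy+3],[x,345],[x+w,345]],s["position"][2]+.035))
```

```text
plate y 70 236 386 [ 54.  -53.6] mid 0.17896508095769192
plate y 90 237 385 [ 54.  -53.6] mid 0.17134791657694137
plate y 110 238 384 [ 54.  -53.7] mid 0.16351754261185292
plate y 200 243 379 [ 53.6 -53.4] mid 0.12551464743366125
plate y 230 244 378 [ 54.  -53.8] mid 0.11151064137323274
walls 60 [278 291 333 346] [ 22.8  13.9 -14.9 -23.8]
walls 80 [278 291 333 346] [ 23.1  14.  -15.1 -24.1]
walls 100 [279 291 333 345] [ 22.7  14.2 -15.3 -23.8]
walls 120 [279 291 332 344] [ 23.   14.4 -14.8 -23.4]
plunger tip [307  55] [[43.   2.9]] [[50.1  0.1]]
TCP [-81.3  -0. ]
near edge 261 [[-109.9   40.5]]
cell top 278 290 69 67 [[-60.7  12.2]
 [-60.7 -13.5]
 [-82.7  12.7]
 [-82.7 -14.1]]
```

The pose agrees to within about 0.5 mm. Next: move over channel x = −30, lower gently and check contact.

```bash
python3 -m handwheel '[[[0.1,0,0],[0,0,0],15],[[0.106,0.001,0.08],[0,0,0],15],[[0,0,0.12],[0,0,0],15],[[0,0,0.12],[0,0,0],15],[[0,0,0.08],[0,0,0],15],[[0,0,0.04],[0,0,0],15],[[0,0,0.016],[0,0,0],15],[[0,0,0],[0,0,0],15],[[0,0,0],[0,0,0],15]]'
cat > st.py <<'E'
from h import *
from cell import monitor
s=monitor.state();o=np.array([548.0,234.5]);y=-.163;A=np.array([[np.cos(y),np.sin(y)],[-np.sin(y),np.cos(y)]])
np.set_printoptions(precision=2,suppress=True)
F=s["wrist_force"];M=R.from_rotvec(s["orientation"]).as_matrix()
print("t",s["clock"],"ch",(s["position"][:2]*1000-o)@A.T,"z",s["position"][2]*1000,"F ch",A@F[:2],F[2],"yawerr",np.arctan2(M[1,0],M[0,0])+.163,"tilt",M[:2,2],"w",s["gripper_width"]*1000)
E
python3 st.py
```

```text
clock: 7.65
position: [0.5209, 0.2389, 0.0371]
orientation: [-3.13, 0.257, -0.003]
wrist_force: [0.4, -0.3, -0.6]
gripper_width: 0.0261
finger_force: 45.0
t 7.65 ch [-27.44  -0.05] z 37.123388802870984 F ch [ 0.45 -0.24] -0.6159368878929146 yawerr -0.0006962592067949469 tilt [0. 0.] w 26.087002569043918
```

```bash
python3 -m handwheel '[[[-0.008,0,0.01],[0,0,0],15],[[0,0,0.01],[0,0,0],15],[[0,0,0.004],[0,0,0],15],[[0,0,0],[0,0,0],15]]' >/dev/null; python3 st.py
python3 -m handwheel '[[[0,0,0.003],[0,0,0],15],[[0,0,0],[0,0,0],15]]' >/dev/null; python3 st.py
python3 -m handwheel '[[[0,0,0.003],[0,0,0],15],[[0,0,0],[0,0,0],15]]' >/dev/null; python3 st.py
```

```text
t 8.05 ch [-30.63  -0.38] z 29.54229114494646 F ch [ 0.18 -1.08] -1.3470112721421184 yawerr -0.00016332354788825554 tilt [-0. -0.] w 25.749407335725028
t 8.25 ch [-30.5   -0.35] z 28.84314846438482 F ch [-0.87 -0.14] -1.1316166830432046 yawerr -0.000310725124045258 tilt [-0. -0.] w 25.508005545307732
t 8.45 ch [-30.28  -0.27] z 28.532953225631005 F ch [-0.81 -0.21] 0.7576189172304624 yawerr -0.00026443085807528743 tilt [0. 0.] w 25.968431883834914
```

```bash
for i in 1; do python3 -m handwheel '[[[0,0,0.002],[0,0,0],15],[[0,0,0],[0,0,0],15]]' >/dev/null; python3 st.py
python3 -m handwheel '[[[0,0,0.002],[0,0,0],15],[[0,0,0],[0,0,0],15]]' >/dev/null; python3 st.py; done
python3 -c "
from h import *
from cell import imaging
f=imaging.grab_frame('wrist');cv2.imwrite('pics/w4.png',f['frame'][:,:,::-1])"
```

```text
t 8.65 ch [-30.28  -0.25] z 28.534579163553197 F ch [-2.54 -0.92] 4.45351464772932 yawerr -0.00027937269815708765 tilt [0. 0.] w 25.820013095350024
t 8.85 ch [-30.26  -0.23] z 28.523988985212515 F ch [-3.08 -1.63] 7.9738057181131365 yawerr -0.0001977596665269088 tilt [-0. -0.] w 25.96630031586328
```

View pics/w4.png

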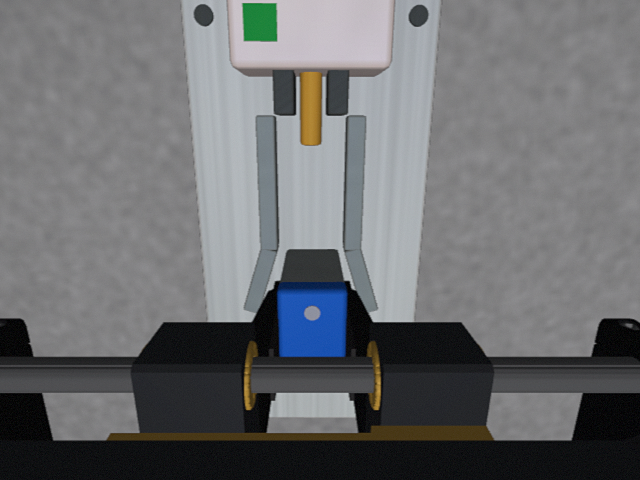

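The cell stands on the floor between the flares (floor force 8 N), centred: walls at x≈277 and 344, cell at 312, plunger tip (311,143) straight ahead. I'll ease the down-force slightly and slide.

```bash
python3 -m handwheel '[[[0,0,-0.0025],[0,0,0],15],[[0.01,0,0],[0,0,0],15],[[0.02,0,0],[0,0,0],15],[[0.02,0,0],[0,0,0],15],[[0.02,0,0],[0,0,0],15],[[0.02,0,0],[0,0,0],15],[[0.02,0,0],[0,0,0],15],[[0.02,0,0],[0,0,0],15],[[0.02,0,0],[0,0,0],15]]' 55 >/dev/null; python3 st.py
python3 -m handwheel '[[[0.016,0,0],[0,0,0],15],[[0.008,0,0],[0,0,0],15],[[0,0,0],[0,0,0],15],[[0,0,0],[0,0,0],15]]' >/dev/null; python3 st.py
```

```text
t 9.8 ch [6.53 0.19] z 28.587563716149056 F ch [-5.74 -1.14] 7.22159320523326 yawerr -0.0005100700925196322 tilt [-0.  0.] w 25.510294182672652
t 10.2 ch [12.98  0.17] z 28.531436617534865 F ch [-4.17 -0.45] 5.860839991980087 yawerr -0.000412040658473084 tilt [-0.  0.] w 25.603294006726053
```

```bash
python3 -m handwheel '[[[0.012,0,0],[0,0,0],15],[[0.012,0,0],[0,0,0],15],[[0,0,0],[0,0,0],15]]' >/dev/null; python3 st.py
python3 -m handwheel '[[[0.012,0,0],[0,0,0],15],[[0.01,0,0],[0,0,0],15],[[0,0,0],[0,0,0],15]]' >/dev/null; python3 st.py
python3 -m handwheel '[[[0.008,0,0],[0,0,0],15],[[0.008,0,0],[0,0,0],15],[[0,0,0],[0,0,0],15],[[0,0,0],[0,0,0],15]]' >/dev/null; python3 st.py
```

```text
t 10.5 ch [19.13  0.16] z 28.55181175987464 F ch [-3.73 -0.32] 5.680892917650358 yawerr -0.00045312043059822504 tilt [-0.  0.] w 25.75425137027879
t 10.8 ch [22.79  0.18] z 28.603430934927896 F ch [-9.7  -0.48] 10.109282041871733 yawerr -0.0005928068363102446 tilt [-0.  0.] w 25.702375821829204
t 11.2 ch [25.94  0.16] z 28.592919944654497 F ch [-11.63  -0.3 ] 12.62448491454604 yawerr -0.0004561337049971692 tilt [-0.01  0.  ] w 25.637317878720566
```

```bash
python3 -m handwheel '[[[0.008,0,-0.002],[0,0,0],15],[[0.008,0,0],[0,0,0],15],[[0,0,0],[0,0,0],15],[[0,0,0],[0,0,0],15]]' >/dev/null; python3 st.py
python3 -m handwheel '[[[0.006,0,0],[0,0,0],15],[[0.006,0,0],[0,0,0],15],[[0,0,0],[0,0,0],15],[[0,0,0],[0,0,0],15]]' >/dev/null; python3 st.py
```

```text
t 11.6 ch [29.28  0.15] z 28.663904201943954 F ch [-13.17  -0.95] 12.082450605576637 yawerr -0.00042601168961403646 tilt [-0.01  0.  ] w 25.801399766059344
t 12.0 ch [31.67  0.13] z 28.680683525900143 F ch [-15.06   0.34] 13.08517781555048 yawerr -0.0005217584206665682 tilt [-0.01  0.  ] w 25.77845551250112
```

```bash
for i in 1; do python3 -m handwheel '[[[0.004,0,-0.001],[0,0,0],15],[[0,0,0],[0,0,0],15],[[0,0,0],[0,0,0],15]]' >/dev/null; python3 st.py
python3 -m handwheel '[[[0.004,0,0],[0,0,0],15],[[0,0,0],[0,0,0],15],[[0,0,0],[0,0,0],15]]' >/dev/null; python3 st.py
python3 -m handwheel '[[[0.004,0,0],[0,0,0],15],[[0,0,0],[0,0,0],15],[[0,0,0],[0,0,0],15]]' >/dev/null; python3 st.py; done
```

```text
t 12.3 ch [32.07  0.12] z 28.69366739403709 F ch [-16.08  -0.67] 13.521953443474366 yawerr -0.0005747634931836942 tilt [-0.01  0.  ] w 25.52373491053721
t 12.6 ch [32.11  0.13] z 28.75381015440555 F ch [-18.82  -0.19] 15.913154521112903 yawerr -0.0007073484948417752 tilt [-0.01  0.  ] w 25.697785160236908
t 12.9 ch [32.14  0.14] z 28.772335173962603 F ch [-23.06  -0.72] 18.566374119448504 yawerr -0.0007964127148182565 tilt [-0.02  0.  ] w 25.621428386511433
```

```bash
python3 -c "
from h import *
from cell import monitor
s=monitor.state();plan(s['position'],-.163,s);print(s['wrist_force'],s['wrist_torque'],R.from_rotvec(s['orientation']).as_matrix()[:,2])"
```

```text
yaw now -0.16379641271481826 turn shares [ 0.0027  0.0292 -0.0015] 
shift shares now-axes [0. 0. 0.] 
shift shares after turn [0. 0. 0.] world d [0. 0. 0.]
[-22.8664   3.0302  18.5664] [ 0.614   3.8868 -0.1026] [-0.0153  0.0011 -0.9999]
```

The tool is pitched 0.015 rad under load, so I'll level it and ease the downward push so the cell sits flat against the stops.

```bash
cat >> st.py <<'E'
print("   pitch mrad",1000*(A@M[:2,2])[0],"torque",s["wrist_torque"])
E
python3 -m handwheel '[[[0,0,-0.002],[0,0.02,0],15],[[0,0,0],[0,0,0],15],[[0,0,0],[0,0,0],15]]' >/dev/null; python3 st.py
python3 -m handwheel '[[[0,0,-0.001],[0,0.02,0],15],[[0,0,0],[0,0,0],15],[[0,0,0],[0,0,0],15]]' >/dev/null; python3 st.py
```

```text
t 13.2 ch [32.13  0.11] z 28.588624443196153 F ch [-20.86  -0.89] 15.416694517724551 yawerr -0.0007257555402063742 tilt [-0. -0.] w 25.760531166793747
   pitch mrad -4.431376441270424 torque [ 0.75  3.74 -0.02]
t 13.5 ch [32.18  0.1 ] z 28.490115588252017 F ch [-18.77   1.46] 13.233108054861246 yawerr -0.0010193977367873308 tilt [ 0.01 -0.  ] w 25.690826741708346
   pitch mrad 5.949559749425114 torque [ 0.97  3.84 -0.  ]
```

```bash
python3 -m handwheel '[[[0.002,0,-0.003],[0,-0.01,0],15],[[0,0,0],[0,0,0],15],[[0,0,0],[0,0,0],15]]' >/dev/null; python3 st.py
```

```text
t 13.8 ch [32.2   0.09] z 28.557945763121126 F ch [-19.49   1.8 ] 10.393945289799094 yawerr -0.0010591437888740063 tilt [-0. -0.] w 25.892577980957935
   pitch mrad -0.08200804270722246 torque [ 0.93  3.48 -0.03]
```

```bash
python3 -m handwheel '[[[0.004,0,-0.003],[0,0.004,0],15],[[0,0,0],[0,0,0],15],[[0,0,0],[0,0,0],15]]' >/dev/null; python3 st.py
python3 -c "
from h import *
from cell import imaging
f=imaging.grab_frame('wrist')['frame'];g=imaging.grab_frame('top')['frame']
cv2.imwrite('pics/w5.png',np.hstack([f[0:400,160:480],cv2.resize(g[220:350,140:230],(400,400),interpolation=2)])[:,:,::-1])"
```

```text
t 14.1 ch [32.22  0.1 ] z 28.573702534883125 F ch [-21.41   1.29] 9.41052323859529 yawerr -0.0010754417998004306 tilt [-0. -0.] w 25.790900587293564
   pitch mrad 0.019216124928508188 torque [ 1.12  3.66 -0.04]
```

View pics/w5.png

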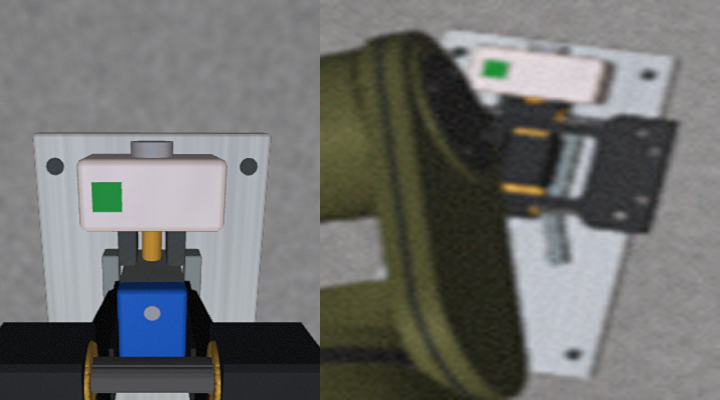

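The wrist view shows the cell's front face against the dark stops (127 and 175, ~265), with the plunger between them. Position stayed put at 32.2 mm while the force rose from 16 to 23 N, so it is home. Now the hold.

```bash
Z='[[0,0,0],[0,0,0],15]'; python3 -m handwheel '[[[0,0,0],[0,0,0],15],[[0,0,0],[0,0,0],15],[[0,0,0],[0,0,0],15],[[0,0,0],[0,0,0],15],[[0,0,0],[0,0,0],15],[[0,0,0],[0,0,0],15],[[0,0,0],[0,0,0],15],[[0,0,0],[0,0,0],15],[[0,0,0],[0,0,0],15],[[0,0,0],[0,0,0],15]]' >/dev/null; python3 st.py
python3 -m handwheel '[[[0,0,0],[0,0,0],15],[[0,0,0],[0,0,0],15],[[0,0,0],[0,0,0],15],[[0,0,0],[0,0,0],15],[[0,0,0],[0,0,0],15],[[0,0,0],[0,0,0],15],[[0,0,0],[0,0,0],15],[[0,0,0],[0,0,0],15],[[0,0,0],[0,0,0],15],[[0,0,0],[0,0,0],15]]' >/dev/null; python3 st.py
python3 -m handwheel '[[[0,0,0],[0,0,0],15],[[0,0,0],[0,0,0],15],[[0,0,0],[0,0,0],15],[[0,0,0],[0,0,0],15],[[0,0,0],[0,0,0],15],[[0,0,0],[0,0,0],15],[[0,0,0],[0,0,0],15],[[0,0,0],[0,0,0],15]]' >/dev/null; python3 st.py
```

```text
t 15.2 ch [32.22  0.09] z 28.555256592292046 F ch [-21.01   2.15] 9.68835173230156 yawerr -0.0010611248445087096 tilt [-0. -0.] w 25.54807182249397
   pitch mrad 0.01359237326234545 torque [ 1.16  3.66 -0.08]
t 16.2 ch [32.22  0.09] z 28.546130859118033 F ch [-21.06   2.83] 8.840359466062662 yawerr -0.0010394177554123307 tilt [-0. -0.] w 25.890742307202373
   pitch mrad 0.03744090351515877 torque [ 1.11  3.68 -0.05]
t 17.0 ch [32.22  0.1 ] z 28.55529250589184 F ch [-20.79   2.03] 10.073633718863016 yawerr -0.0010587728895718462 tilt [-0. -0.] w 25.670345091060494
   pitch mrad 0.008175435975155588 torque [ 1.14  3.67 -0.11]
```

```bash
python3 -c "
from cell import bot
print(bot.sign_off())"
```

```text
the job is handed in; nothing more can be done
None
```

The blue-topped cell is in the nest, pushed fully home against both stops; it was pressed there with about 10 N over the spring for more than two seconds, and I handed the job in at about 17 s with the gripper still holding it.

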